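# Set the reception's status rail to closed

### The arm

A 6-joint arm with a two-finger parallel gripper is mounted at the origin on the work surface; the furniture and walls round the work are solid. World frame = base frame: x ahead of the robot, y to its left, z up, the work surface at z = 0. Lengths are in m, angles in rad, forces in N, time in s.
With the tool pointing down it reaches from about 0.375 to 0.9 m from the base axis. Payload 3.1 kg.
Tool frame: the origin (TCP) lies between the finger pads; the fingertips stand 22 mm ahead of it and the grasp point (between the pads) lies 3 mm ahead of it; z points along the fingers, y is the line along which they close (so a half turn about z gives the same grasp; the last joint's range is limited). The gripper opens to 87 mm and grips with 3 to 60 N. Pads are 19 mm wide; open, the fingers measure 117 mm over their backs; the gripper's body (75 mm by 190 mm) begins 51 mm behind the grasp point.
Start: joints at [-0.178, 0.527, 1.433, -0, 1.181, -0.178], TCP at [0.625, 0, 0.245] pointing down, gripper open.
Joint ranges: [-3.08, 3.08], [-0.75, 2.2], [0.22, 2.44], [-1.43, 4.57], [0, 2.65], [-2.85, 2.85]. Speed limits (rad/s): [2.79, 2.79, 3.14, 3.14, 3.14, 3.14].

### API

Orientations are given as a unit quaternion [x, y, z, w].
In Python, from rig import robot gives the robot as it stands.
- The arm moves only by the tool move_arm, never from a script. Its argument "series" is text: rows parted by semicolons, each of 6 numbers parted by spaces: the shift along the tool's x, y, z in mm, then the turn, a rotation vector about the tool's x, y, z in degrees. In form: dx dy dz ax ay az; .... A call has 1 to 8 rows; each row is the pose to reach, as a shift and turn from the pose commanded when the call began, along the tool's axes at that moment; what a row does not reach only later rows make up. A row lasts 1/12 s, in which the tool goes at most 41.7 mm and 7.16 degrees, less where a joint would pass 70% of its speed; a pose out of reach is approached as far as the arm can. A call with a gripper value outside its range is refused whole. "jaw" is the opening, from 0 (shut) to 1 (fully open), set as the call begins (left out, the last holds). The fingers move at their own pace and stop on an object; "newtons" is the grip in N (left out, the last holds). Time passes only in rows, so rows that repeat a pose let the fingers close. It gives the time, the measured TCP pose, the force, the opening and the grip force at its end, in the units of the state.
- robot.get_obs(): the state, without advancing time (a new reading comes with each control period).
- robot.camera(name): name is "scene" or "side" or "wrist"; returns a dict with "img" (420x560x3 uint8, red, green, blue), "mtx" (3x3 intrinsics, pixels), "world_to_cam" (4x4, takes a point from world to camera coordinates). Camera axes: x right, y down, z forward; pixel columns grow to the right and rows downward; lengths in m; the calibration is good to about 2 mm. A picture is of the moment at which its call begins. There is no depth.
- robot.hand_in(): hands the job in; it is judged then, once.
Trained networks look in a picture, given as the dict that the camera call returned (one of the last four; its "shot" number tells which), for a name from the list of things; names that differ only in an ending like _2 or _b are one class to them, and where a whole thing is asked for, a point or a joint stands for the part that bears it (a point fixed in the world has none). Each returns a list of dicts, best first, with "p" (0 to 1); they miss things now and then, are a little off and sometimes report something else, mostly with a low value. They report only what shows in the picture. A call takes as long as a camera call.
- robot.search_frame(picture, thing): "xyz" ([x, y, z] in m, in world coordinates, good to about 4 mm: the middle of the surface that is visible of it).
- robot.tip_of(picture, thing): "xyz" ([x, y, z] in m, in world coordinates, good to about 4 mm: a listed point, or the origin of a listed thing).
The state is a dict: "time": time; "q": joint angles; "joint_velocities": joint speeds; "joint_torque": joint torques, N m; "position": TCP position; "tool_rot": TCP orientation; "ft_force": force on the tool from outside, world axes, zero at the start; "moment": the same for the moment, N m; "grip_width": finger opening in m; "grip_force": force on a finger pad.
Only numpy, scipy, OpenCV 4.12 (cv2) and the standard library are available. Lean on these libraries where they do the work, as an engineer would, in place of code of your own. Each camera call takes 0.05 s, during which the arm holds its last target. There are 200 camera calls.

### The job

The reception is closing for lunch: push the black slider of the status rail along its track, with the fingertips or the outside of the fingers, until it clicks into the notch beside the red plate, then move clear of it. Only push it, never take it between the fingers, and leave the things standing around where they are.

Things in the scene. Friction and masses are not known exactly. Their poses are not given: they have to be found in the camera images.
- status_rail: the status rail, screwed to the desk: a grey base plate 100 x 290 x 8 mm (x, y, z) with an aluminium track along its own y. Origin: centre of the underside, on the desk. The track's middle line lies at x = +22 mm, its top 22 mm above the desk, 42 mm wide. Three V notches cross the track at y = -70, 0 and +70 mm, and one colour plate lies beside each, on the -x side. Black end blocks, 32 mm high, close the track. Its yaw differs by up to 0.35 rad either way from run to run
- cursor_grip (a point): the black slider, a block that rides on the track: 36 mm long along the rail, 34 mm wide across it (50 mm at its foot), from just above the track up to 66 mm above the desk, with flat end faces to push against. The point lies in its middle, 48 mm above the desk, on the track's middle line; axes as the rail's. A white pointer on its -x side shows where it stands. It cannot leave the track
- cursor (a joint): place of the slider along the rail, m: 0 at the middle of the rail, growing towards the rail's +y, from -0.105 to 0.105; it stands centred in a notch at -0.07, 0 or +0.07. It starts between the notches at 0 and -0.07. It takes 2.5 N to slide it, and it stays where it is left. From 5 mm before a notch a sprung pin pulls it into the notch's middle by itself (the push force dips); about 8 to 10 N then push it out again, so notches on the way can be pushed through
- detent_pin (a joint): how far the slider's sprung pin has dropped, m: about 0 on the plain track, about 0.004 when seated in a notch. Its white cap, 14 mm in diameter, stands on top of the slider, 73 mm above the desk on the plain track, and sinks by as much
- plate_red: the red plate, 32 x 52 x 5 mm, fixed on the rail's base; the wanted notch lies beside it. Origin: centre of its underside, 8 mm above the desk, level along the rail with its notch and 48 mm from the track's middle line. Red, yellow and green plates change places from run to run
- plate_yellow: the yellow plate, same size, beside another notch
- plate_green: the green plate, same size, beside another notch
- padlock_tan: bystander: tan padlock lying on the desk, 72 x 45 x 21 mm, to be left alone
- padlock_green: bystander: green padlock lying on the desk, 72 x 45 x 21 mm, to be left alone
- tape_measure: bystander: yellow tape measure, 34 x 83 x 67 mm, to be left alone
- rubber_stamp: bystander: wooden rubber stamp, 26 x 54 x 67 mm, to be left alone
- marker_black: bystander: black marker lying on the desk, 18 x 138 x 18 mm, to be left alone
- stapler: bystander: black stapler, 151 x 46 x 60 mm, to be left alone
- mug_staff: bystander: dark green mug, 80 x 115 x 102 mm, to be left alone

How it is judged:
By the outcome, as a careful person would: the job done as asked, in the order asked, and still so for the second after the job is handed in, with the robot touching nothing.
It also fails if it takes over 40 s, if anything falls off the work surface, if the arm or the gripper's body presses on something with over 40 N, if the wrist force passes 120 N, or if a joint passes its speed limit or range.

## Working session

There is one attempt and no reset: what is moved stays moved. The work goes in short steps, Python scripts to look and compute and a tool call to move; the robot and the scene stay as the last step left them, time stands still between calls to the robot, and variables do not carry over. Pictures are saved under pics/ and viewed, at most 10 in all, crops included, and the job is handed in when it is done.

Besides the shell and the picture viewer there is one more tool, called after "Call:" by a JSON object that holds its "api" and its "payload". move_arm: Moves the arm, as the interface text tells. Its arguments: {"type":"object","properties":{"series":{"type":"string"},"jaw":{"type":"number"},"newtons":{"type":"number"}},"required":["series"]}

```bash
mkdir -p pics
python3 - <<'E'
from rig import robot
import cv2, numpy as np
for c in ["scene","side","wrist"]:
    p=robot.camera(c); cv2.imwrite(f"pics/{c}0.png",p["img"][:,:,::-1])
    for t in ["cursor_grip","plate_red","plate_yellow","plate_green","status_rail"]:
        r=robot.tip_of(p,t)[:1]
        print(c,t,[(np.round(d["xyz"],4).tolist(),round(d["p"],2)) for d in r])
o=robot.get_obs();print(o["time"],o["position"],o["tool_rot"])
a=cv2.imread("pics/scene0.png");b=cv2.imread("pics/side0.png")
cv2.imwrite("pics/ab.png",cv2.resize(np.vstack([a,b]),(400,600)))
E
```

```text
scene cursor_grip [([0.5018, 0.125, 0.0475], 0.7)]
scene plate_red [([0.4478, 0.0938, 0.0112], 0.55)]
scene plate_yellow [([0.4682, 0.2341, 0.0105], 0.67)]
scene plate_green [([0.4614, 0.1626, 0.0042], 0.65)]
scene status_rail [([0.4871, 0.1572, -0.0029], 0.88)]
side cursor_grip [([0.5054, 0.1257, 0.0428], 0.9)]
side plate_red [([0.4445, 0.0941, 0.0104], 0.68)]
side plate_yellow [([0.4745, 0.2315, 0.0074], 0.73)]
side plate_green [([0.4615, 0.1624, 0.0061], 0.43)]
side status_rail [([0.4834, 0.1567, -0.0006], 0.96)]
wrist cursor_grip [([0.5005, 0.13, 0.0452], 0.96)]
wrist plate_red [([0.4507, 0.0938, 0.0114], 0.78)]
wrist plate_yellow []
wrist plate_green [([0.4614, 0.1631, 0.0098], 0.62)]
wrist status_rail [([0.4835, 0.1584, -0.0021], 0.94)]
0.9 [6.24986289e-01 2.43179260e-05 2.44590247e-01] [7.07110904e-01 7.07102657e-01 1.86806243e-05 4.34721522e-05]
```

View pics/scene0.png

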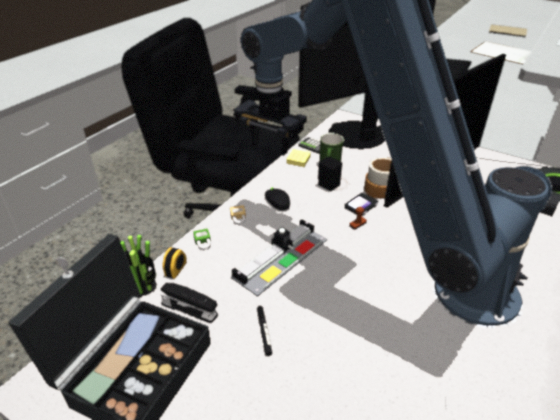

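View pics/wrist0.png

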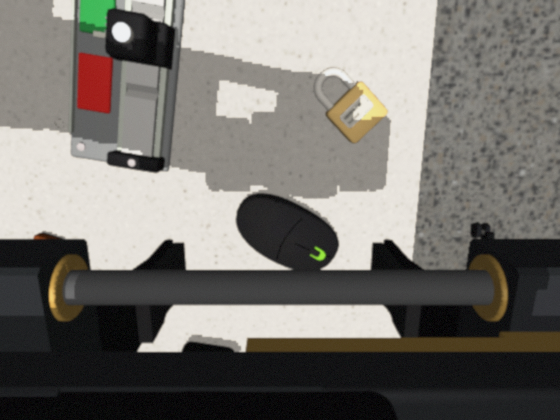

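The scene shows the rail with red at its near-robot's-right end (305,247), then green (287,260) and yellow (270,273). The slider (285,237) stands between the red and green notches. In the wrist view the slider's cap is at (121,32) and the red plate at (95,82). The push is about 42 mm along the rail's -y, with the rail yawed about -0.167 rad. I'll hover behind the slider with the jaw shut.

Call:
{"api": "move_arm", "payload": {"series": "34 -23 0 0 0 5; 68 -46 10 0 0 9.6; 102 -69 30 0 0 9.6; 136 -92 50 0 0 9.6; 171 -115 70 0 0 9.6; 171 -115 80 0 0 9.6; 171 -115 80 0 0 9.6; 171 -115 80 0 0 9.6", "jaw": 0, "newtons": 20}}

```text
time: 1.57
position: [0.5098, 0.1714, 0.1643]
tool_rot: [0.763, 0.646, -0.0, -0.0]
ft_force: [0.1, -0.5, 0.4]
grip_width: 0.0417
grip_force: 0.0
```

```bash
cat > m.py <<'E'
from rig import robot
import cv2, numpy as np
from scipy.spatial.transform import Rotation as R
def look(tag, things=("cursor_grip","plate_red","plate_green","plate_yellow","status_rail")):
    o=robot.get_obs(); P=o["position"]; Rt=R.from_quat(o["tool_rot"]); acc={}
    for c in ["scene","side","wrist"]:
        p=robot.camera(c); cv2.imwrite(f"pics/{c}{tag}.png",p["img"][:,:,::-1])
        for t in things:
            for d in robot.tip_of(p,t)[:1]:
                acc.setdefault(t,[]).append(d["xyz"])
    print("t",o["time"],"tcp",np.round(P,4),"F",np.round(o["ft_force"],1),"w",round(o["grip_width"],4),"yaw x",np.round(Rt.as_matrix()[:,0],3))
    for t,v in acc.items():
        print(t,np.round(v,4).tolist(),"tool mm",np.round(Rt.inv().apply(np.mean(v,0)-P)*1000,1))
E
python3 -c "from m import look; look('1')"
```

```text
t 1.5667 tcp [0.5098 0.1714 0.1643] F [ 0.1 -0.5  0.4] w 0.0417 yaw x [ 0.165  0.986 -0.001]
cursor_grip [[0.5044, 0.1278, 0.0482], [0.5034, 0.1226, 0.0452], [0.501, 0.1294, 0.0475]] tool mm [-45.2   0.7 117.4]
plate_red [[0.4472, 0.0902, 0.0085]] tool mm [-90.3 -48.3 155.9]
plate_green [[0.46, 0.164, 0.0037], [0.462, 0.1623, 0.0068], [0.4639, 0.1674, 0.0068]] tool mm [-14.5 -45.9 158.6]
plate_yellow [[0.4689, 0.2345, 0.0094], [0.4762, 0.2322, 0.0068], [0.4702, 0.2335, 0.0108]] tool mm [ 55.  -47.6 155.3]
status_rail [[0.4883, 0.1552, -0.002], [0.4834, 0.1593, -0.0025], [0.4815, 0.1573, -0.002]] tool mm [-18.  -22.6 166.5]
```

View pics/side1.png

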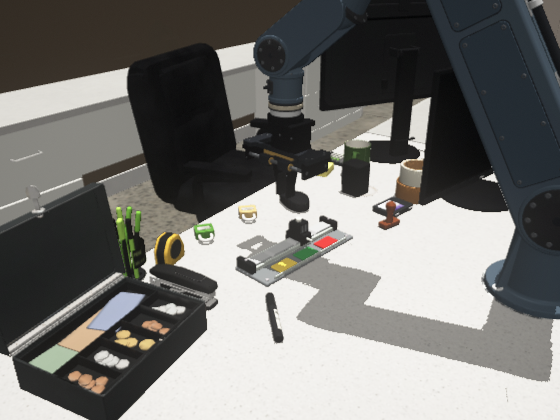

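The side view shows the gripper high above the rail, just beyond the slider (298,230) on the green/yellow side. Red is at (325,243), and nothing stands under the fingers. The slider lies on the tool's line (-45, 0.7 mm). I'll descend next.

Call:
{"api": "move_arm", "payload": {"series": "0 0 0 0 0 0; 0 0 20 0 0 0; 0 0 45 0 0 0; 0 0 70 0 0 0; 0 0 90 0 0 0; 0 0 100 0 0 0; 0 0 102 0 0 0; 0 0 102 0 0 0", "jaw": 0}}

```text
time: 3.13
position: [0.5099, 0.171, 0.0622]
tool_rot: [0.764, 0.645, -0.0, -0.0]
ft_force: [0.2, 0.6, -0.4]
grip_width: 0.0003
grip_force: 0.0
```

```bash
python3 -c "from m import look; look('2',['cursor_grip'])"
```

```text
t 3.1333 tcp [0.5099 0.171  0.0622] F [ 0.2  0.6 -0.4] w 0.0003 yaw x [ 0.167  0.986 -0.   ]
cursor_grip [[0.5028, 0.1261, 0.0475], [0.5034, 0.1258, 0.043]] tool mm [-45.6   0.8  17. ]
```

View pics/wrist2.png

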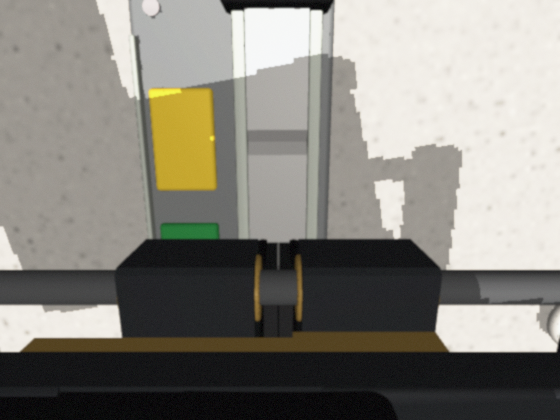

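The wrist view shows the shut fingers centred over the track (x≈278), square to it, with the slider hidden behind the fingers. Now I'll push.

Call:
{"api": "move_arm", "payload": {"series": "-8 0 0 0 0 0; -16 0 0 0 0 0; -22 0 0 0 0 0; -28 0 0 0 0 0; -34 0 0 0 0 0; -39 0 0 0 0 0; -43 0 0 0 0 0; -46 0 0 0 0 0"}}

```text
time: 4.1
position: [0.5027, 0.1256, 0.0631]
tool_rot: [0.764, 0.645, 0.001, 0.0]
ft_force: [0.8, 4.4, 2.8]
grip_width: 0.0005
grip_force: 2.5
```

```bash
python3 -c "from m import look; look('3')"
python3 - <<'E'
import cv2
for n in("scene","side"):
    a=cv2.imread(f"pics/{n}3.png")[180:300,220:380]; cv2.imwrite(f"pics/{n}3c.png",cv2.resize(a,None,fx=4,fy=4,interpolation=2))
E
```

```text
t 4.1 tcp [0.5027 0.1256 0.0631] F [0.8 4.4 2.8] w 0.0005 yaw x [0.168 0.986 0.002]
cursor_grip [[0.5001, 0.0962, 0.0487], [0.4976, 0.0911, 0.043], [0.4937, 0.0973, 0.0487]] tool mm [-31.3  -0.3  16.3]
plate_red [[0.4451, 0.0928, 0.009]] tool mm [-42.1 -51.3  54. ]
plate_green [[0.4584, 0.1625, 0.005], [0.4589, 0.1637, 0.0064], [0.4623, 0.1644, 0.0066]] tool mm [ 30.1 -48.7  57.1]
plate_yellow [[0.4702, 0.2303, 0.0077], [0.4742, 0.2314, 0.0062], [0.4717, 0.2378, 0.0083]] tool mm [100.8 -48.4  55.8]
status_rail [[0.4852, 0.1574, -0.0029], [0.4836, 0.158, -0.0034], [0.4828, 0.1594, -0.0018]] tool mm [ 28.9 -24.2  65.8]
```

View pics/side3c.png

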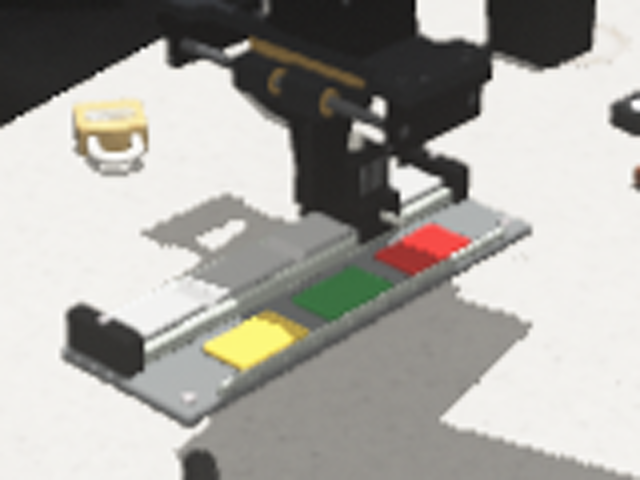

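The crop shows the fingers behind the slider, whose pointer is at (388,215), still a little short of the red plate's middle (422,250). About 10 mm remain, so I'll creep and watch the force.

Call:
{"api": "move_arm", "payload": {"series": "-1 0 0 0 0 0; -2 0 0 0 0 0; -3 0 0 0 0 0; -4 0 0 0 0 0"}}

```text
time: 5.33
position: [0.5017, 0.1221, 0.0626]
tool_rot: [0.764, 0.645, 0.0, -0.0]
ft_force: [0.2, 4.2, -0.8]
grip_width: 0.0002
grip_force: 1.7
```

Call:
{"api": "move_arm", "payload": {"series": "-1 0 0 0 0 0; -1 0 0 0 0 0"}}

```text
time: 5.5
position: [0.5013, 0.1203, 0.0626]
tool_rot: [0.764, 0.646, -0.0, 0.0]
ft_force: [0.2, -0.4, 0.1]
grip_width: 0.0005
grip_force: 0.0
```

Call:
{"api": "move_arm", "payload": {"series": "-1 0 0 0 0 0; -1 0 0 0 0 0"}}

```text
time: 5.67
position: [0.5012, 0.1192, 0.0625]
tool_rot: [0.764, 0.645, -0.0, 0.0]
ft_force: [-0.0, 0.0, 0.1]
grip_width: 0.0005
grip_force: 0.0
```

The force dropped to zero, so the pin has pulled it in. I'll back off along the rail, then go up and look.

Call:
{"api": "move_arm", "payload": {"series": "12 0 0 0 0 0; 25 0 0 0 0 0; 25 0 -30 0 0 0; 25 0 -65 0 0 0; 50 0 -100 0 0 0; 80 0 -120 0 0 0; 80 0 -120 0 0 0; 80 0 -120 0 0 0"}}

```text
time: 6.33
position: [0.5155, 0.2011, 0.1842]
tool_rot: [0.763, 0.647, 0.002, 0.001]
ft_force: [-0.2, -0.0, 0.1]
grip_width: 0.0003
grip_force: 0.0
```

```bash
python3 -c "
from m import look; look('4',['cursor_grip','detent_pin','plate_red','plate_green'])"
python3 - <<'E'
import cv2,numpy as np
L=[]
for n in("scene","side"):
    a=cv2.imread(f"pics/{n}4.png")[190:290,220:370]; L.append(cv2.resize(a,(450,300),interpolation=2))
w=cv2.imread("pics/wrist4.png")
cv2.imwrite("pics/c4.png",np.vstack(L))
E
```

```text
Traceback (most recent call last):
  File "m.py", line 9, in look
    for d in robot.tip_of(p,t)[:1]:
             ~~~~~~~~~~~~^^^^^
ValueError: it knows: cursor_grip, marker_black, mug_staff, padlock_green, padlock_tan, plate_green, plate_red, plate_yellow, rubber_stamp, stapler, status_rail, tape_measure
[ WARN:0@0.011] global loadsave.cpp:275 findDecoder imread_('pics/side4.png'): can't open/read file: check file path/integrity
Traceback (most recent call last):
TypeError: 'NoneType' object is not subscriptable
```

Call:
{"api": "move_arm", "payload": {"series": "-30 0 -30 0 0 0; -60 0 -60 0 0 0; -100 0 -60 0 0 0; -140 0 -60 0 0 0; -180 0 -60 0 0 0; -220 0 -60 0 0 0; -220 0 -60 0 0 0; -220 0 -60 0 0 0"}}

```text
time: 7.1
position: [0.4765, -0.0206, 0.2411]
tool_rot: [0.766, 0.643, -0.001, -0.002]
ft_force: [0.4, 0.6, -0.2]
grip_width: 0.0002
grip_force: 0.0
```

```bash
python3 -c "
from m import look; look('4')"
python3 - <<'E'
import cv2,numpy as np
L=[cv2.resize(cv2.imread(f"pics/{n}4.png")[190:290,220:370],(400,267),interpolation=2) for n in("scene","side")]
w=cv2.resize(cv2.imread("pics/wrist4.png"),(400,300))
cv2.imwrite("pics/c4.png",np.hstack([np.vstack(L),np.vstack([w,np.zeros((234,400,3),np.uint8)])]))
E
```

```text
t 7.1 tcp [ 0.4765 -0.0206  0.2411] F [ 0.4  0.6 -0.2] w 0.0002 yaw x [0.173 0.985 0.   ]
cursor_grip [[0.497, 0.0866, 0.0492], [0.4951, 0.0862, 0.0467], [0.4971, 0.0865, 0.0496]] tool mm [108.8   1.8 192.6]
plate_red [[0.4461, 0.0927, 0.0092], [0.4455, 0.0915, 0.0079], [0.4508, 0.0919, 0.0082]] tool mm [105.8 -47.2 232.9]
plate_green [[0.4588, 0.1628, 0.0016], [0.4578, 0.1632, 0.0073]] tool mm [177.6 -48.8 236.9]
plate_yellow [[0.4718, 0.2332, 0.0108], [0.4769, 0.2313, 0.0054]] tool mm [248.6 -44.9 233.3]
status_rail [[0.486, 0.1545, -0.0014], [0.4857, 0.159, -0.0027]] tool mm [176.2 -20.5 243.3]
```

View pics/c4.png

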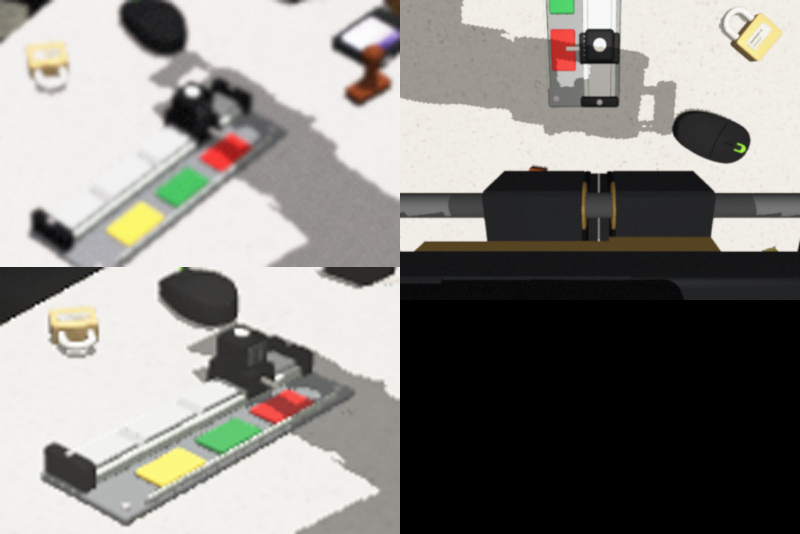

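The wrist picture shows the slider's cap (600,44) and its pointer (572,47) level with the red plate's middle (562,50). The scene and side crops show it beside red, with the green and yellow notches free. The force dip (4.2 N to 0 while advancing) confirms the click, and the arm is clear.

```bash
python3 -c "
from rig import robot; print(robot.hand_in())"
```

```text
the job is handed in; nothing more can be done
None
```

I pushed the slider about 42 mm into the notch beside the red plate, moved the arm clear without touching anything else, and handed the job in. The push force dropped from 4.2 N to zero as it clicked in, and the cameras show the slider level with the red plate.

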